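# Slide the chisel crate home and bar it in

## Task

Push the tall, heavy chisel crate across the bench into its bay until its back rests against the stop board, pushing so that it slides upright and never tips or leaves the bench. Then push the wooden turn-bar round until it is shut across the front of the crate. Leave all the other tools and boxes where they are.

Things in the scene. Friction and masses are not known exactly. Their poses are not given: they have to be found in the camera images.
- bay: The bay, fixed to the bench: an open-fronted wooden dock without a floor. Origin on the bench, where the middle of the crate's underside stands when home; x points into the bay, away from its mouth, y to its left. Two side rails 40 mm high, inner faces at y = +-71 mm (6 mm clearance each side of the crate), from x = -10 to +46 mm.
- mouth (a point): Middle of the bay's mouth, 52 mm before the bay's origin, 20 mm above the bench. Flared cheeks 40 mm high lead from the rails out to about y = +-98 mm here. Left of the mouth a 40 mm wooden block carries the turn-bar. The mouth faces the right-hand side of the bench (about -y of the world), so the crate is pushed to the left.
- stop (a point): Middle of the face of the stop board (200 mm wide, 60 mm high) at the inner end of the bay, 45 mm beyond the bay's origin, 30 mm above the bench.
- crate: Tall plywood chisel crate, the only tall one: 90 mm deep (its x) x 130 mm wide (its y) x 170 mm high, with chisel handles standing out of it up to 245 mm. Origin at the centre of its underside; x points to its back face, which goes to the stop board. Stands loose before the mouth of the bay, within 15 mm of its centre line, turned up to 0.2 rad from it.
- crate_front (a point): On the flat upright front face of the crate, mid-width, 30 mm above the bench. The crate weighs 1.2 to 1.8 kg and slides under a push of about 5 to 15 N. Pushed low (up to about 45 mm above the bench) it slides; pushed at half its height or above it tips.
- keeper (a joint): Angle of the turn-bar about its upright pin, rad. 0: shut, pointing along the bay's -y across the crate's front, at its end stop. Grows as it opens: at 1.57 it points straight out of the bay (-x), above that outwards to the left. Stays where left; 1 to 3 N turns it at 100 mm from the pin. Shut, it clears the seated crate by 9 mm, so the crate must be home first.
- keeper_pin (a point): The turn-bar's pin axis, at the bar's mid-height, 56 mm above the bench; at x = -68, y = +122 mm in the bay's frame. The bar is dark wood, 28 mm wide, 26 mm high (43 to 69 mm above the bench).
- keeper_end (a point): End of the turn-bar: on its centre line, at its mid-height, 140 mm from the pin.
- plane: Wooden hand plane, 220 x 62 mm, about 120 high, at the left (+y) side of the bench; bystander, to be left where it is. Origin at its underside.
- tin: Steel tin, 70 mm diameter, 55 high, behind the stop board; bystander, to be left where it is. Origin at its underside.
- square: Joiner's square, wooden stock 100 x 22 x 18 mm along its x with a steel blade 140 mm long along its y, towards the robot, at the right (-y); bystander, to be left where it is. Origin at its underside.
- tote: Low empty plywood tray, 150 x 130 x 90 mm, at the right side of the bench; bystander, to be left where it is. Origin at its underside.
- mallet: Wooden mallet, head 90 x 140 x 65 mm, at the left side of the bench; bystander, to be left where it is. Origin at its underside.
- glue: White bottle, 64 mm diameter, 170 high, at the left side; bystander, to be left where it is. Origin at its underside.
- carton: Cardboard carton 110 x 150 x 70 mm, at the far left; bystander, to be left where it is. Origin at its underside.

How it is judged:
By the outcome, as a careful person would: the job done as asked, in the order asked, and still so for the second after the job is handed in, with the robot touching nothing.
It also fails if it takes over 59 s, if anything falls off the work surface, if the arm or the gripper's body presses on something with over 40 N, if the wrist force passes 120 N, or if a joint passes its speed limit or range.

## Robot

A 6-joint arm with a two-finger parallel gripper is mounted at the origin on the work surface. World frame = base frame: x ahead of the robot, y to its left, z up, the work surface at z = 0. Lengths are in m, angles in degrees, forces in N, time in s.
With the tool pointing down it reaches from about 0.4 to 0.825 m from the base axis. Payload 7 kg.
Tool frame: the origin (TCP) lies midway between the tips of the shut fingers; the grasp point (between the pads) lies 19 mm behind it; z points along the fingers, y is the line along which they close (so a half turn about z gives the same grasp; the last joint's range is limited). The gripper opens to 88 mm and grips with 3 to 60 N. Pads are 19 mm wide; open, the fingers measure 130 mm over their backs; the gripper's body (78 mm by 193 mm) begins 47 mm behind the grasp point.
Start: joints at [84.574, 20.546, 0.682, 0, -70.136, -16.507], TCP at [0.252, 0.626, 0.227] pointing down, gripper open.
Joint ranges: [-176.03, 176.03], [-82.01, 121.73], [-58.28, 71.71], [-173.87, 95.51], [-174.79, -0.11], [-173.66, 173.66]. Speed limits (degrees/s): [136.94, 136.94, 172.46, 180, 180, 180].

## Interface

Orientations are given as [roll, pitch, yaw] about the fixed x, y, z axes, in that order (R = Rz(yaw) Ry(pitch) Rx(roll)).
In Python, from plant import r, eyes, workorder gives the robot as it stands.
- The arm moves only by the tool step_arm, never from a script. Its argument "plan" is a list of rows, each a list of 5 numbers: the shift along the tool's x, y, z each as a share of 25 cm, from -1 to 1, then the turn about the tool's z as a share of 60 degrees, from -1 to 1, then the finger opening in mm, from 0 to 87.6. In form: [[x, y, z, turn, jaw], ...]. A call has 1 to 12 rows; each row is the pose to reach, as a shift and turn from the pose commanded when the call began, along the tool's axes at that moment; what a row does not reach only later rows make up. A row lasts 1/12 s, in which the tool goes at most 41.7 mm and 7.16 degrees, less where a joint would pass 70% of its speed; a pose out of reach is approached as far as the arm can. A call with a number of a shift or a turn outside -1 to 1 is refused whole. A call with a gripper value outside its range is refused whole. The fingers move at their own pace and stop on an object; "newtons" is the grip in N (left out, the last holds). Time passes only in rows, so rows that repeat a pose let the fingers close. It gives the time, the measured TCP pose, the force, the opening and the grip force at its end, in the units of the state.
- r.get_state(): the state, without advancing time (a new reading comes with each control period).
- eyes.capture(name): name is "side" or "top"; returns the picture (480x640x3 uint8, red, green, blue); there is no depth.
- eyes.camera_model(name): a dict with "fov_y" (degrees; the focal length in pixels is half the picture's height over the tangent of half this angle, whatever the lens; pixels are square), "cx", "cy" (the principal point, pixels), "world_to_cam" (4x4, takes a point from world to camera coordinates). Camera axes: x right, y up, looking along -z (the intrinsics and any distortion apply to the point x, -y, -z); pixel columns grow to the right and rows downward; lengths in m; the calibration is good to about 2 mm. A picture is of the moment at which its call begins. camera_model takes no time and is no camera call.
- workorder.close_job(): hands the job in; it is judged then, once.
The state is a dict: "time_s": time; "joints": joint angles; "qd": joint speeds; "joint_torque": joint torques, N m; "tcp_pos": TCP position; "eef_rot": TCP orientation; "contact_force": force on the tool from outside, world axes, zero at the start; "moment": the same for the moment, N m; "gripper_width": finger opening in m; "gripper_force": force on a finger pad.
Only numpy, scipy, OpenCV 4.12 (cv2) and the standard library are available. Lean on these libraries where they do the work, as an engineer would, in place of code of your own. Each camera call takes 0.05 s, during which the arm holds its last target. There are 200 camera calls.

## Working session

There is one attempt and no reset: what is moved stays moved. The work goes in short steps, Python scripts to look and compute and a tool call to move; the robot and the scene stay as the last step left them, time stands still between calls to the robot, and variables do not carry over. Pictures are saved under pics/ and viewed, at most 10 in all, crops included, and the job is handed in when it is done.

Besides the shell and the picture viewer there is one more tool, called after "Call:" as name(argument=value, ...) on one line, values as JSON. step_arm: Moves the arm, as the interface text tells. Its arguments: {"type":"object","properties":{"plan":{"type":"array"},"newtons":{"type":"number"}},"required":["plan"]}

```bash
ls; mkdir -p pics; python3 - <<'E'
from plant import r, eyes, workorder
import cv2
for n in("top","side"):
    cv2.imwrite(f"pics/{n}0.png",eyes.capture(n)[:,:,::-1]); print(eyes.camera_model(n))
print(r.get_state())
E
```

```text
pics
{'fov_y': 52.464821278507635, 'cx': 316.9187994333099, 'cy': 247.10163787014042, 'world_to_cam': array([[-0.02358234, -0.99958902, -0.01629896,  0.04406374],
       [ 0.99441302, -0.02513194,  0.10252384, -0.48750113],
       [-0.10289133, -0.01379014,  0.99459701, -1.48916874],
       [ 0.        ,  0.        ,  0.        ,  1.        ]])}
{'fov_y': 54.46848357353503, 'cx': 326.9441286319802, 'cy': 233.40714281471378, 'world_to_cam': array([[ 0.79027176, -0.61272286,  0.00642209, -0.40954059],
       [ 0.31976315,  0.42131616,  0.84867203, -0.21805735],
       [-0.52270649, -0.66862799,  0.52888045, -1.14789543],
       [ 0.        ,  0.        ,  0.        ,  1.        ]])}
{'time_s': 0.1, 'joints': array([ 8.45714918e+01,  2.05866930e+01,  6.40258702e-01, -1.99240832e-02,
       -7.01349104e+01, -1.65089618e+01]), 'qd': array([ 0.03473034, -0.12464   ,  0.05279596,  0.00792851, -0.05922523,
        0.01624229]), 'joint_torque': array([-7.89879505e-04, -5.84162092e+01,  2.93751007e+01,  7.01555461e+00,
        1.01270154e-02, -5.08091250e-05]), 'tcp_pos': array([0.25200323, 0.6257332 , 0.22572608]), 'eef_rot': array([ 1.79916686e+02, -5.15886292e-03, -2.19442499e+01]), 'contact_force': array([-0.02386113, -0.19204357,  1.07164088]), 'moment': array([-0.02381689, -0.02112135, -0.0151098 ]), 'gripper_force': 0.0, 'gripper_width': 0.08740479925077232}
```

View pics/top0.png

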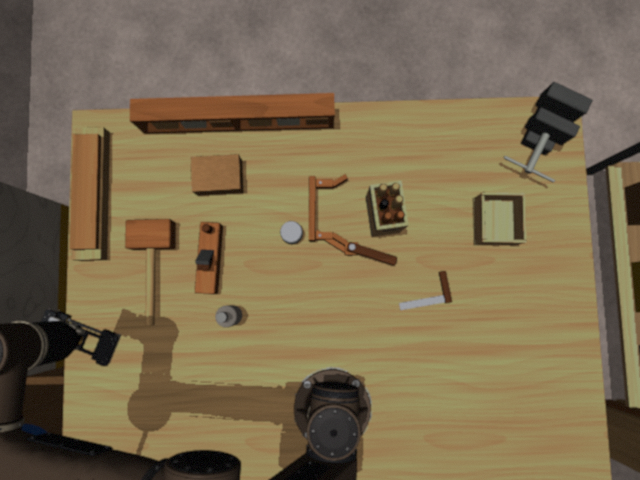

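View pics/side0.png

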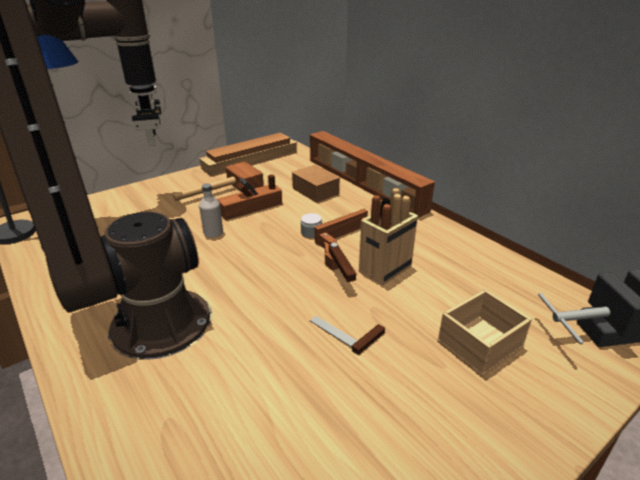

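The top view shows the crate at about (389,206), the stop board at (313,208), the pin at (352,247) and the bar's end at (396,261). The side view agrees. I'll enlarge both.

```bash
python3 - <<'E'
import cv2
a=cv2.imread("pics/top0.png")[165:275,280:440]; cv2.imwrite("pics/topc.png",cv2.resize(a,None,fx=5,fy=5,interpolation=cv2.INTER_CUBIC))
a=cv2.imread("pics/side0.png")[180:300,290:450]; cv2.imwrite("pics/sidec.png",cv2.resize(a,None,fx=5,fy=5,interpolation=cv2.INTER_CUBIC))
E
```

```text
(no output)
```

View pics/topc.png

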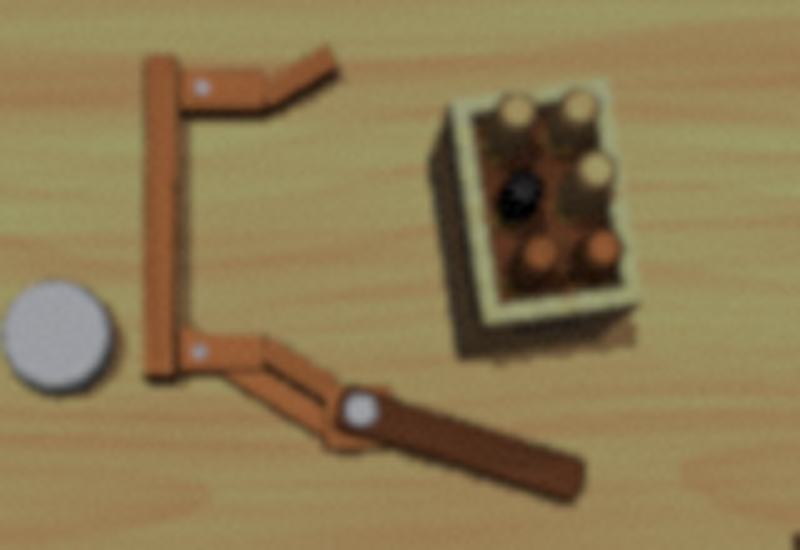

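View pics/sidec.png

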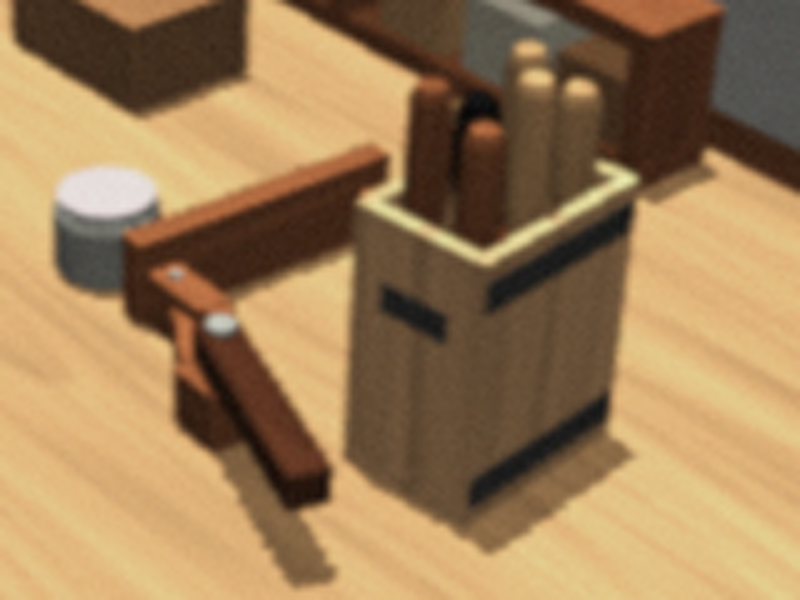

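```bash
cat > h.py <<'E'
import numpy as np
from plant import r, eyes, workorder
def pt(name,u,v,z):
    m=eyes.camera_model(name); f=240/np.tan(np.radians(m["fov_y"]/2)); T=m["world_to_cam"]
    d=T[:3,:3].T@np.array([(u-m["cx"])/f,-(v-m["cy"])/f,-1]); c=-T[:3,:3].T@T[:3,3]
    return c+d*(z-c[2])/d[2]
E
python3 - <<'E'
from h import *
def q(X,Y,z): return pt("top",(X+.5)/5-.5+280,(Y+.5)/5-.5+165,z)
def s(X,Y,z): return pt("side",(X+.5)/5-.5+290,(Y+.5)/5-.5+180,z)
P=lambda n,p:print(n,p.round(4)*1000)
c=[q(*a,.17) for a in((455,103),(605,80),(637,302),(487,325))]
for i in range(4): P("crate",c[i])
print([np.linalg.norm(c[i]-c[i-1]).round(3) for i in range(4)]); P("centre",sum(c)/4)
d=c[0]+c[3]-c[1]-c[2]; print("crate yaw",np.degrees(np.arctan2(d[1],d[0])))
d=c[3]-c[0]+c[2]-c[1]; print("crate y-axis dir",np.degrees(np.arctan2(d[1],d[0])))
a,b=q(177,58,.06),q(180,375,.06); P("stop",a);P("stop",b); print("stop ydir",np.degrees(np.arctan2(*(b-a)[1::-1])),np.linalg.norm(a-b))
a,b=q(202,88,.04),q(199,351,.04); P("screw",a);P("screw",b)
p,e=q(360,410,.071),q(573,478,.069);P("pin",p);P("end",e);print(np.linalg.norm(p-e),np.degrees(np.arctan2(*(e-p)[1::-1])))
P("pin side",s(221,323,.071));P("end side",s(310,480,.069))
for X,Y in((362,203),(487,264),(637,180)):P("crate side top",s(X,Y,.17))
for X,Y in((347,460),(470,507),(608,420)):P("crate side bot",s(X,Y,0))
for X,Y in((128,237),(388,157)):P("stop side back/inner",s(X,Y,.06))
E
```

```text
crate [ 646.5 -126.6  170. ]
crate [ 657.5 -212.2  170. ]
crate [ 529.6 -224.9  170. ]
crate [ 518.7 -140.2  170. ]
[np.float64(0.128), np.float64(0.086), np.float64(0.129), np.float64(0.085)]
centre [ 588.1 -176.   170. ]
crate yaw 97.3141498382855
crate y-axis dir -174.1342568070762
stop [704.8  32.4  60. ]
stop [507.9  35.1  60. ]
stop ydir 179.20302223531576 0.19693973219596933
screw [690.3  17.5  40. ]
screw [524.9  23.4  40. ]
pin [482.6 -73.   71. ]
end [ 438.5 -199.6   69. ]
0.13409543813956262 -109.1921511196697
pin side [488.8 -68.9  71. ]
end side [ 435.5 -209.5   69. ]
crate side top [ 525.7 -140.6  170. ]
crate side top [ 535.6 -225.3  170. ]
crate side top [ 660.8 -212.   170. ]
crate side bot [ 525.5 -139.7    0. ]
crate side bot [ 551.1 -213.9    0. ]
crate side bot [ 672.9 -202.8    0. ]
stop side back/inner [513.7  53.1  60. ]
stop side back/inner [707.1  31.9  60. ]
```

```bash
python3 - <<'E'
import cv2, numpy as np
a=cv2.imread("pics/side0.png")[70:150,100:190]; b=cv2.imread("pics/top0.png")[300:380,35:125]
f=lambda x:cv2.resize(x,(400,356),interpolation=cv2.INTER_CUBIC)
c=np.hstack([f(a),f(b)]); c=(255*(c/255.)**.5).astype('uint8')
cv2.imwrite("pics/grip.png",c)
E
```

```text
(no output)
```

View pics/grip.png

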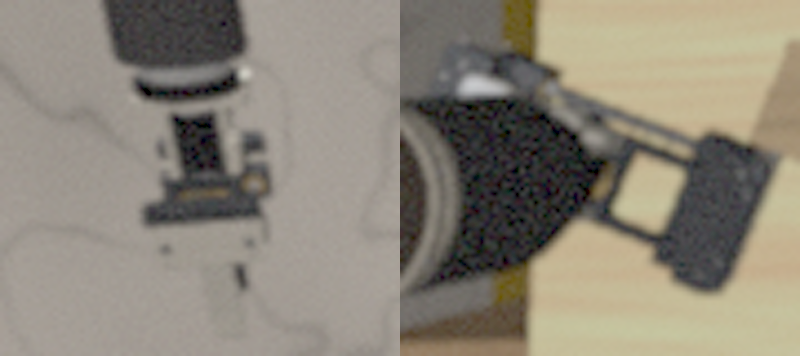

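```bash
cat >> h.py <<'E'
def px(name,p):
    m=eyes.camera_model(name); f=240/np.tan(np.radians(m["fov_y"]/2)); T=m["world_to_cam"]
    c=T[:3,:3]@np.array(p)+T[:3,3]; return np.array([m["cx"]+f*c[0]/-c[2],m["cy"]-f*c[1]/-c[2]]).round(1)
E
python3 - <<'E'
from h import *
from scipy.spatial.transform import Rotation as R
s=r.get_state(); Q=R.from_euler('xyz',s["eef_rot"],degrees=True).as_matrix(); t=s["tcp_pos"]; print(Q.round(3))
for n,l,o in(("top",np.array([35,300]),400),("side",np.array([100,70]),0)):
  for nm,v in dict(tcp=(0,0,0),fp=(0,.065,-.03),fm=(0,-.065,-.03),b1=(.039,.0965,-.066),b2=(-.039,.0965,-.066),b3=(-.039,-.0965,-.066),b4=(.039,-.0965,-.066),x=(.1,0,-.066),up=(0,0,-.15)).items():
    print(n,nm,((px(n,t+Q@np.array(v))-l)*4.444+[o,0]).round())
E
```

```text
[[ 0.928 -0.374 -0.   ]
 [-0.374 -0.928 -0.001]
 [ 0.     0.001 -1.   ]]
top tcp [668. 147.]
top fp [745. 191.]
top fm [544. 112.]
top b1 [795. 152.]
top b2 [742. 282.]
top b3 [433. 160.]
top b4 [488.  31.]
top x [683.  -9.]
top up [536. 168.]
side tcp [231. 309.]
side fp [220. 300.]
side fm [226. 244.]
side b1 [266. 262.]
side b2 [150. 272.]
side b3 [166. 190.]
side b4 [271. 182.]
side x [353. 214.]
side up [191. 111.]
```

Call:
step_arm(plan=[[0, 0, -0.17, 0, 0], [0, 0, -0.34, 0, 0], [0.88, 0.98, -0.45, 0, 0], [0.88, 0.98, -0.45, 0, 0], [0.88, 0.98, -0.45, 0, 0], [0.88, 0.98, -0.45, 0, 0], [0.88, 0.98, -0.45, 0, 0], [0.88, 0.98, -0.45, 0, 0], [0.88, 0.98, -0.45, 0, 0], [0.88, 0.98, -0.45, 0, 0], [0.88, 0.98, -0.45, 0, 0], [0.88, 0.98, -0.45, 0, 0]])

```text
time_s: 1.1
tcp_pos: [0.3652, 0.315, 0.3397]
eef_rot: [-179.9, -0.0, -22.1]
contact_force: [0.0, 0.1, 0.2]
gripper_width: 0.0131
gripper_force: 0.0
```

Call:
step_arm(plan=[[0.88, 0.98, 0, 0, 0], [0.88, 0.98, 0, 0, 0], [0.88, 0.98, 0, 0, 0], [0.88, 0.98, 0, 0, 0], [0.88, 0.98, 0, 0, 0], [0.88, 0.98, 0, 0, 0], [0.88, 0.98, 0, 0, 0], [0.88, 0.98, 0, 0, 0], [0.88, 0.98, 0, 0, 0], [0.88, 0.98, 0, 0, 0]])

```text
time_s: 1.93
tcp_pos: [0.4778, 0.0061, 0.3381]
eef_rot: [179.9, 0.1, -22.1]
contact_force: [0.3, 0.5, -0.4]
gripper_width: 0.0004
gripper_force: 0.0
```

Call:
step_arm(plan=[[0.88, 0.98, 0, 0.8, 0], [0.88, 0.98, 0, 0.8, 0], [0.88, 0.98, 0, 0.8, 0], [0.88, 0.98, 0, 0.8, 0], [0.88, 0.98, 0, 0.8, 0], [0.88, 0.98, 0, 0.8, 0], [0.88, 0.98, 0, 0.8, 0], [0.88, 0.98, 0, 0.8, 0], [0.88, 0.98, 0, 0.8, 0], [0.88, 0.98, 0, 0.8, 0]])

```text
time_s: 2.77
tcp_pos: [0.5909, -0.302, 0.3366]
eef_rot: [179.8, 0.1, -70.0]
contact_force: [0.3, 0.7, 0.0]
gripper_width: 0.0004
gripper_force: 0.0
```

Call:
step_arm(plan=[[0, 0, 0, 0.35, 0], [0, 0, 0, 0.35, 0], [0, 0, 0, 0.35, 0], [0, 0, 0.6, 0.35, 0], [0, 0, 0.6, 0.35, 0], [0, 0, 0.6, 0.35, 0], [0, 0, 0.6, 0.35, 0], [0, 0, 0.9, 0.35, 0], [0, 0, 0.9, 0.35, 0], [0, 0, 0.9, 0.35, 0]])

```text
time_s: 3.6
tcp_pos: [0.5861, -0.2981, 0.1069]
eef_rot: [179.4, 0.2, -90.8]
contact_force: [-1.9, 0.7, -1.4]
gripper_width: 0.0006
gripper_force: 0.0
```

```bash
python3 - <<'E'
from h import *
import cv2
s=r.get_state(); print(s["tcp_pos"],s["eef_rot"],s["contact_force"])
a=cv2.resize(eyes.capture("side")[160:340,270:450,::-1],None,fx=3.3,fy=3.3,interpolation=cv2.INTER_CUBIC)
cv2.imwrite("pics/s1.png",a)
E
```

```text
[ 0.58612702 -0.29805585  0.10694742] [179.39950675   0.23193829 -90.84931603] [-1.87549306  0.73680578 -1.37708513]
```

View pics/s1.png

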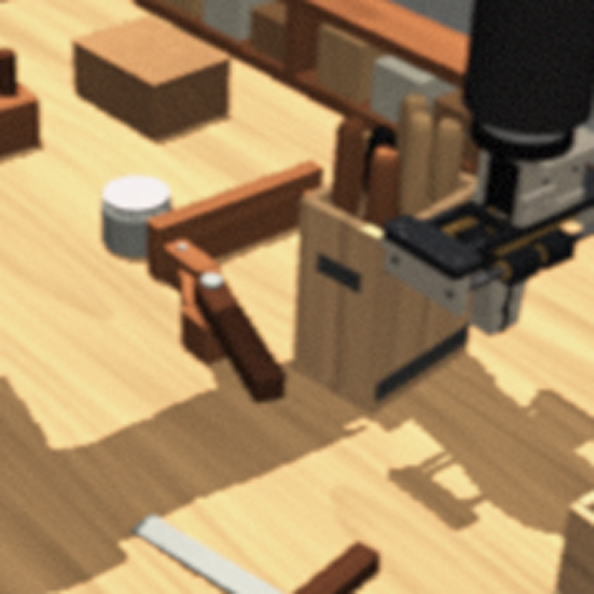

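Before contact, the flat body face is in front of the crate and clear of it. I'll go down low now.

Call:
step_arm(plan=[[0, 0, 0.15, 0, 0], [0, 0, 0.3, 0, 0], [0, 0, 0.36, 0, 0], [0, 0, 0.38, 0, 0], [0, 0, 0.38, 0, 0], [0, 0, 0.38, 0, 0]])

```text
time_s: 4.15
tcp_pos: [0.592, -0.3022, 0.0219]
eef_rot: [-179.8, -0.1, -90.8]
contact_force: [0.7, 0.1, 0.1]
gripper_width: 0.0006
gripper_force: 0.0
```

Call:
step_arm(plan=[[0, 0, 0.02, 0, 0], [0, 0, 0.05, 0, 0], [-0.04, 0, 0.05, 0, 0], [-0.08, 0, 0.05, 0, 0], [-0.11, 0, 0.05, 0, 0], [-0.13, 0, 0.05, 0, 0], [-0.14, 0, 0.05, 0, 0], [-0.15, 0, 0.05, 0, 0], [-0.16, 0, 0.05, 0, 0], [-0.17, 0, 0.05, 0, 0], [-0.18, 0, 0.05, 0, 0], [-0.18, 0, 0.05, 0, 0]])

```text
time_s: 5.15
tcp_pos: [0.5897, -0.2582, 0.0067]
eef_rot: [179.9, -0.1, -90.9]
contact_force: [-3.1, -4.8, 2.1]
gripper_width: 0.0004
gripper_force: 2.4
```

Call:
step_arm(plan=[[-0.01, 0, 0, 0, 0], [-0.02, 0, 0, 0, 0], [-0.03, 0, 0, 0, 0], [-0.04, 0, 0, 0, 0], [-0.05, 0, 0, 0, 0], [-0.06, 0, 0, 0, 0], [-0.07, 0, 0, 0, 0], [-0.08, 0, 0, 0, 0], [-0.08, 0, 0, 0, 0]])

```text
time_s: 5.9
tcp_pos: [0.5898, -0.2387, 0.007]
eef_rot: [179.9, -0.1, -90.9]
contact_force: [-3.2, -9.5, 3.0]
gripper_width: 0.0006
gripper_force: 3.3
```

```bash
python3 - <<'E'
from h import *
import cv2
s=r.get_state(); print(s["tcp_pos"],s["eef_rot"],s["contact_force"])
f=lambda a:cv2.resize(a[:,:,::-1],(400,400),interpolation=cv2.INTER_CUBIC)
cv2.imwrite("pics/b2.png",np.hstack([f(eyes.capture("top")[165:265,300:400]),f(eyes.capture("side")[180:300,300:420])]))
E
```

```text
[ 0.58983496 -0.23867994  0.00700391] [ 1.79912213e+02 -8.02359530e-02 -9.09238433e+01] [-3.18711718 -9.54139219  3.04623275]
```

View pics/b2.png

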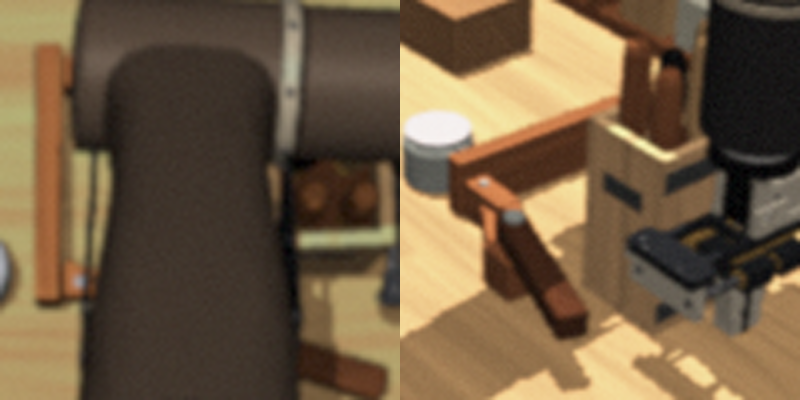

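```bash
python3 - <<'E'
from h import *
print(pt("top",300+385/4-100+0*1,165+242/4,.17) if 0 else pt("top",300+340/4,165+243/4,.17))
print(pt("top",300+298/4,165+240/4,.17))
print("top corners near",pt("side",300+268*.3,180+158*.3,.17),"bot",pt("side",300+255*.3,180+332*.3,0))
print("far",pt("side",300+190*.3,180+117*.3,.17),"bot",pt("side",300+183*.3,180+289*.3,0))
E
```

```text
[ 0.52908875 -0.16307246  0.17      ]
[ 0.53199009 -0.13362795  0.17      ]
top corners near [ 0.53920378 -0.19717364  0.17      ] bot [ 0.53979251 -0.19733597  0.        ]
far [ 0.53304079 -0.11185037  0.17      ] bot [ 0.53171004 -0.11462202  0.        ]
```

Call:
step_arm(plan=[[-0.02, -0.002, 0, 0, 0], [-0.04, -0.004, 0, 0, 0], [-0.06, -0.006, 0, 0, 0], [-0.08, -0.008, 0, 0, 0], [-0.1, -0.01, 0, 0, 0], [-0.12, -0.012, 0, 0, 0], [-0.14, -0.014, 0, 0, 0], [-0.16, -0.016, 0, 0, 0], [-0.18, -0.018, 0, 0, 0], [-0.2, -0.02, 0, 0, 0], [-0.22, -0.022, 0, 0, 0], [-0.22, -0.022, 0, 0, 0]])

```text
time_s: 7.0
tcp_pos: [0.5974, -0.1833, 0.0072]
eef_rot: [-180.0, -0.1, -90.9]
contact_force: [-0.1, -5.7, 2.4]
gripper_width: 0.0004
gripper_force: 1.0
```

```bash
python3 - <<'E'
from h import *
import cv2
s=r.get_state(); print(s["tcp_pos"],s["eef_rot"],s["contact_force"])
f=lambda a:cv2.resize(a[:,:,::-1],(400,400),interpolation=cv2.INTER_CUBIC)
cv2.imwrite("pics/b3.png",np.hstack([f(eyes.capture("top")[165:265,300:400]),f(eyes.capture("side")[180:300,300:420])]))
E
```

```text
[ 0.59739508 -0.18332079  0.00715939] [-1.79980895e+02 -7.02889387e-02 -9.09395994e+01] [-0.08168905 -5.68846063  2.37494699]
```

View pics/b3.png

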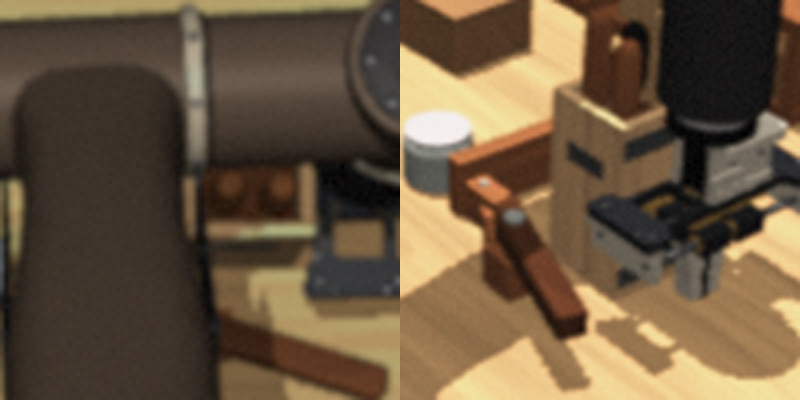

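The crate is upright and sliding. In the top view the near front rim corner is at (318,232) in the crop. In the side view the near edge runs from (630,127) to (615,287).

```bash
python3 - <<'E'
from h import *
print(pt("top",300+318/4,165+234/4,.17),pt("top",300+212/4,165+236/4,.17))
print("near",pt("side",300+231*.3,180+127*.3,.17),"bot",pt("side",300+215*.3,180+287*.3,0))
print("far",pt("side",300+154*.3,180+90*.3,.17),"bot",pt("side",300+151*.3,180+250*.3,0))
E
```

```text
[ 0.53589297 -0.14784715  0.17      ] [ 0.5364137  -0.07319477  0.17      ]
near [ 0.54867785 -0.14402595  0.17      ] bot [ 0.55580039 -0.12925279  0.        ]
far [ 0.53892763 -0.05914339  0.17      ] bot [ 0.54768129 -0.05192008  0.        ]
```

Call:
step_arm(plan=[[-0.02, 0, 0, 0, 0], [-0.04, 0, 0, 0, 0], [-0.06, 0, 0, 0, 0], [-0.08, 0, 0, 0, 0], [-0.1, 0, 0, 0, 0], [-0.12, 0, 0, 0, 0], [-0.14, 0, 0, 0, 0], [-0.16, 0, 0, 0, 0], [-0.18, 0, 0, 0, 0], [-0.2, 0, 0, 0, 0], [-0.22, 0, 0, 0, 0], [-0.22, 0, 0, 0, 0]])

```text
time_s: 8.1
tcp_pos: [0.5984, -0.1282, 0.0071]
eef_rot: [-180.0, -0.1, -91.0]
contact_force: [0.3, -6.5, 0.7]
gripper_width: 0.0003
gripper_force: 1.0
```

Call:
step_arm(plan=[[-0.015, 0, 0, 0, 0], [-0.03, 0, 0, 0, 0], [-0.045, 0, 0, 0, 0], [-0.06, 0, 0, 0, 0], [-0.07, 0, 0, 0, 0], [-0.07, 0, 0, 0, 0]])

```text
time_s: 8.6
tcp_pos: [0.5986, -0.1111, 0.0071]
eef_rot: [-180.0, -0.1, -91.0]
contact_force: [0.2, -7.9, 2.6]
gripper_width: 0.0007
gripper_force: 2.5
```

Call:
step_arm(plan=[[-0.01, 0, 0, 0, 0], [-0.02, 0, 0, 0, 0], [-0.03, 0, 0, 0, 0], [-0.035, 0, 0, 0, 0], [-0.04, 0, 0, 0, 0], [-0.04, 0, 0, 0, 0]])

```text
time_s: 9.1
tcp_pos: [0.5987, -0.1015, 0.0072]
eef_rot: [-180.0, -0.1, -91.0]
contact_force: [0.5, -9.3, 2.8]
gripper_width: 0.0004
gripper_force: 4.0
```

Call:
step_arm(plan=[[-0.004, 0, 0, 0, 0], [-0.008, 0, 0, 0, 0], [-0.012, 0, 0, 0, 0], [-0.012, 0, 0, 0, 0]])

```text
time_s: 9.43
tcp_pos: [0.5987, -0.0986, 0.0072]
eef_rot: [-180.0, -0.1, -91.0]
contact_force: [-0.1, -10.5, 2.6]
gripper_width: 0.0005
gripper_force: 4.5
```

Call:
step_arm(plan=[[-0.004, 0, 0, 0, 0], [-0.008, 0, 0, 0, 0], [-0.012, 0, 0, 0, 0], [-0.012, 0, 0, 0, 0]])

```text
time_s: 9.77
tcp_pos: [0.5988, -0.0956, 0.0072]
eef_rot: [-180.0, -0.1, -91.0]
contact_force: [0.4, -10.5, 2.4]
gripper_width: 0.0004
gripper_force: 4.5
```

Call:
step_arm(plan=[[-0.004, 0, 0, 0, 0], [-0.008, 0, 0, 0, 0], [-0.012, 0, 0, 0, 0], [-0.012, 0, 0, 0, 0]])

```text
time_s: 10.1
tcp_pos: [0.5988, -0.0927, 0.0072]
eef_rot: [-180.0, -0.1, -91.0]
contact_force: [-0.3, -9.5, 2.8]
gripper_width: 0.0009
gripper_force: 4.5
```

Call:
step_arm(plan=[[-0.004, 0, 0, 0, 0], [-0.008, 0, 0, 0, 0], [-0.008, 0, 0, 0, 0]])

```text
time_s: 10.35
tcp_pos: [0.5981, -0.0921, 0.0074]
eef_rot: [180.0, -0.1, -91.1]
contact_force: [-1.8, -18.0, 6.8]
gripper_width: 0.0004
gripper_force: 8.0
```

Call:
step_arm(plan=[[-0.004, 0, 0, 0, 0], [-0.008, 0, 0, 0, 0], [-0.008, 0, 0, 0, 0]])

```text
time_s: 10.6
tcp_pos: [0.5974, -0.0917, 0.0077]
eef_rot: [179.9, -0.2, -91.1]
contact_force: [-4.0, -28.7, 9.7]
gripper_width: 0.0003
gripper_force: 12.1
```

```bash
python3 - <<'E'
from h import *
import cv2
f=lambda a:cv2.resize(a[:,:,::-1],(400,400),interpolation=cv2.INTER_CUBIC)
cv2.imwrite("pics/b4.png",np.hstack([f(eyes.capture("top")[165:265,300:400]),f(eyes.capture("side")[180:300,300:420])]))
E
```

```text
(no output)
```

View pics/b4.png

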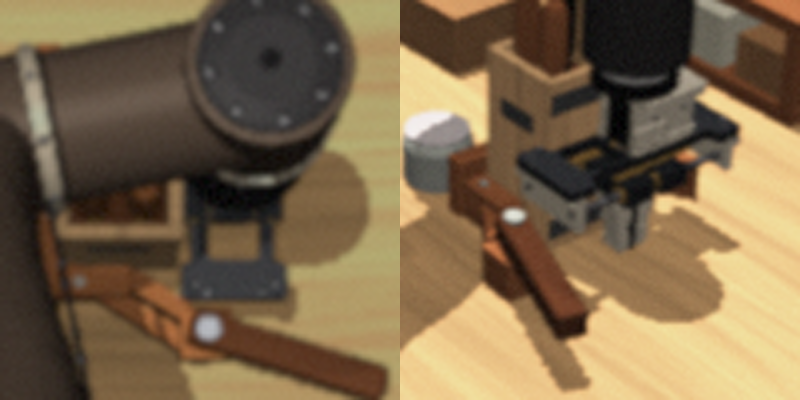

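The push force climbed to 29 N with no further motion, so the crate is seated against the stop. In the top view the bar is still parked, with its pin at (208,328) in the crop. I'll back off and go round behind the bar.

Call:
step_arm(plan=[[0.04, 0, 0, 0, 0], [0.14, 0, 0, 0, 0], [0.28, 0, 0, 0, 0], [0.3, 0, -0.16, 0, 0], [0.3, 0, -0.32, 0, 0], [0.3, 0, -0.48, 0, 0], [0.3, 0.16, -0.48, 0, 0], [0.3, 0.32, -0.48, 0, 0], [0.3, 0.48, -0.48, 0, 0], [0.3, 0.64, -0.48, 0, 0], [0.3, 0.78, -0.48, 0, 0], [0.3, 0.78, -0.48, 0, 0]])

```text
time_s: 11.7
tcp_pos: [0.3957, -0.1586, 0.1261]
eef_rot: [179.9, 0.1, -91.0]
contact_force: [-0.7, 0.0, -0.5]
gripper_width: 0.0006
gripper_force: 0.0
```

Call:
step_arm(plan=[[0, 0, 0, 0, 0], [0, 0, 0.1, 0, 0], [0, 0, 0.2, 0, 0], [0, 0, 0.3, 0, 0], [0, 0, 0.32, 0, 0], [0, 0, 0.32, 0, 0], [0, 0, 0.32, 0, 0]])

```text
time_s: 12.28
tcp_pos: [0.4035, -0.1587, 0.047]
eef_rot: [180.0, -0.0, -90.9]
contact_force: [0.5, -0.3, 0.1]
gripper_width: 0.0004
gripper_force: 0.0
```

```bash
cat > arc.py <<'E'
from h import *
from scipy.spatial.transform import Rotation as R
s=r.get_state(); t=s["tcp_pos"]; Q=R.from_euler('xyz',s["eef_rot"],degrees=True).as_matrix(); print(t,s["eef_rot"],s["contact_force"])
pin=np.array([.485,-.0745])
for ph in range(-110,1,10):
    a=np.radians(ph); n=np.array([-np.sin(a),np.cos(a)]); h=.014+.021*abs(n[0])+.0095*abs(n[1])
    p=pin+.1*np.array([np.cos(a),np.sin(a)])-h*n
    print(ph,p.round(4),((Q.T@np.r_[p-t[:2],0])[:2]/.25).round(3))
E
python3 arc.py
```

```text
[ 0.40354015 -0.15873443  0.04699098] [ 1.79977177e+02 -2.48234822e-02 -9.09051221e+01] [ 0.4728066  -0.29620908  0.08147944]
-110 [ 0.416  -0.1558] [-0.012 -0.05 ]
-100 [ 0.4319 -0.1667] [ 0.03  -0.114]
-90 [ 0.45   -0.1745] [ 0.06  -0.187]
-80 [ 0.4666 -0.1793] [ 0.078 -0.253]
-70 [ 0.4844 -0.1811] [ 0.084 -0.325]
-60 [ 0.503  -0.1796] [ 0.077 -0.399]
-50 [ 0.5216 -0.1744] [ 0.055 -0.473]
-40 [ 0.5393 -0.1654] [ 0.018 -0.543]
-30 [ 0.5552 -0.1528] [-0.033 -0.606]
-20 [ 0.5687 -0.137 ] [-0.097 -0.659]
-10 [ 0.5788 -0.1185] [-0.172 -0.698]
0 [ 0.585 -0.098] [-0.254 -0.722]
```

Call:
step_arm(plan=[[-0.01, -0.05, 0, 0, 0], [0.01, -0.08, 0, 0, 0], [0.03, -0.114, 0, 0, 0], [0.045, -0.15, 0, 0, 0], [0.06, -0.187, 0, 0, 0], [0.07, -0.22, 0, 0, 0], [0.078, -0.253, 0, 0, 0], [0.082, -0.29, 0, 0, 0], [0.084, -0.325, 0, 0, 0], [0.081, -0.36, 0, 0, 0], [0.077, -0.399, 0, 0, 0], [0.077, -0.399, 0, 0, 0]])

```text
time_s: 13.28
tcp_pos: [0.5045, -0.1794, 0.0466]
eef_rot: [-179.9, -0.0, -90.9]
contact_force: [1.3, -0.2, -0.3]
gripper_width: 0.0005
gripper_force: 0.0
```

```bash
python3 arc.py|sed -n '1p;7,$p'
```

```text
[ 0.50446765 -0.17938238  0.04663691] [-1.79922163e+02 -2.51530474e-02 -9.08827180e+01] [ 1.28607078 -0.23524625 -0.28741429]
-60 [ 0.503  -0.1796] [0.001 0.006]
-50 [ 0.5216 -0.1744] [-0.021 -0.068]
-40 [ 0.5393 -0.1654] [-0.058 -0.138]
-30 [ 0.5552 -0.1528] [-0.109 -0.201]
-20 [ 0.5687 -0.137 ] [-0.173 -0.254]
-10 [ 0.5788 -0.1185] [-0.248 -0.294]
0 [ 0.585 -0.098] [-0.33  -0.317]
```

Call:
step_arm(plan=[[-0.009, -0.03, 0, 0, 0], [-0.021, -0.068, 0, 0, 0], [-0.038, -0.105, 0, 0, 0], [-0.058, -0.138, 0, 0, 0], [-0.082, -0.17, 0, 0, 0], [-0.109, -0.201, 0, 0, 0], [-0.14, -0.23, 0, 0, 0], [-0.173, -0.254, 0, 0, 0], [-0.21, -0.275, 0, 0, 0], [-0.248, -0.294, 0, 0, 0], [-0.29, -0.308, 0, 0, 0], [-0.29, -0.308, 0, 0, 0]])

```text
time_s: 14.28
tcp_pos: [0.5815, -0.1063, 0.0468]
eef_rot: [-179.9, 0.0, -90.8]
contact_force: [-0.3, -0.4, 0.6]
gripper_width: -0.0
gripper_force: 0.0
```

Call:
step_arm(plan=[[-0.008, 0, 0, 0, 0], [-0.016, 0, 0, 0, 0], [-0.024, 0, 0, 0, 0], [-0.03, 0, 0, 0, 0], [-0.03, 0, 0, 0, 0]])

```text
time_s: 14.7
tcp_pos: [0.5806, -0.1009, 0.0468]
eef_rot: [-180.0, -0.0, -90.9]
contact_force: [0.9, -1.4, 0.0]
gripper_width: 0.0002
gripper_force: 0.5
```

Call:
step_arm(plan=[[-0.004, 0, 0, 0, 0], [-0.01, 0, 0, 0, 0], [-0.01, 0, 0, 0, 0]])

```text
time_s: 14.95
tcp_pos: [0.5805, -0.1005, 0.0469]
eef_rot: [-180.0, -0.1, -91.0]
contact_force: [2.1, -13.6, -0.6]
gripper_width: 0.0004
gripper_force: 6.8
```

Call:
step_arm(plan=[[-0.004, 0, 0, 0, 0], [-0.008, 0, 0, 0, 0], [-0.008, 0, 0, 0, 0]])

```text
time_s: 15.2
tcp_pos: [0.5805, -0.1002, 0.0469]
eef_rot: [180.0, -0.2, -91.0]
contact_force: [3.8, -23.9, -2.6]
gripper_width: 0.0004
gripper_force: 11.7
```

The bar is hard against its end stop. I'll retreat and take a last look.

Call:
step_arm(plan=[[0.04, 0, 0, 0, 0], [0.14, 0, 0, 0, 0], [0.28, 0, 0, 0, 0], [0.4, 0, 0, 0, 0], [0.4, 0, -0.16, 0, 0], [0.4, 0, -0.32, 0, 0], [0.4, 0, -0.48, 0, 0], [0.4, 0, -0.64, 0, 0], [0.4, 0, -0.8, 0, 0], [0.4, 0, -0.96, 0, 0], [0.4, 0, -0.96, 0, 0]])

```text
time_s: 16.12
tcp_pos: [0.5817, -0.1974, 0.296]
eef_rot: [-179.3, -0.1, -90.9]
contact_force: [1.5, -0.2, 2.9]
gripper_width: 0.0005
gripper_force: 0.0
```

Call:
step_arm(plan=[[0.5, 0.5, 0, 0, 0], [0.9, 0.5, 0, 0, 0], [0.9, 0.5, 0, 0, 0], [0.9, 0.5, 0, 0, 0], [0.9, 0.5, 0, 0, 0], [0.9, 0.5, 0, 0, 0], [0.9, 0.5, 0, 0, 0], [0.9, 0.5, 0, 0, 0]])

```text
time_s: 16.78
tcp_pos: [0.4481, -0.4214, 0.2857]
eef_rot: [179.9, 0.0, -91.2]
contact_force: [1.1, -0.0, 0.2]
gripper_width: 0.0004
gripper_force: 0.0
```

```bash
python3 - <<'E'
from h import *
import cv2
f=lambda a:cv2.resize(a[:,:,::-1],(400,400),interpolation=cv2.INTER_CUBIC)
cv2.imwrite("pics/b5.png",np.hstack([f(eyes.capture("top")[165:265,300:400]),f(eyes.capture("side")[180:300,300:420])]))
E
```

```text
(no output)
```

View pics/b5.png

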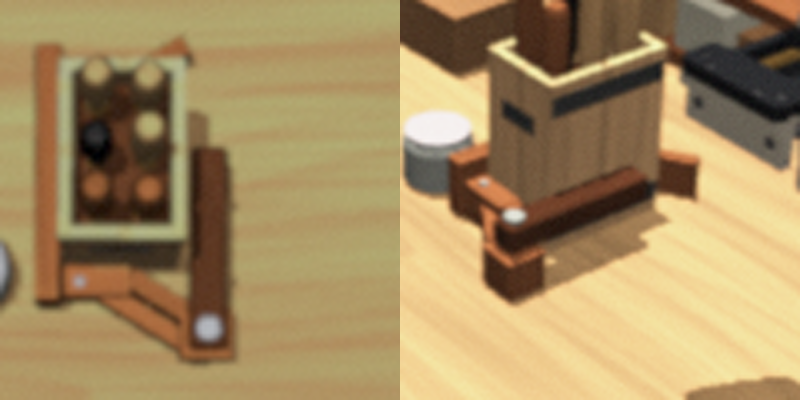

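The crate stands upright against the stop board, with its back rim at column 60 of the crop. The bar is shut across its front, from the pin at (208,328) to its end at (210,150), and the robot is clear.

```bash
python3 -c "
from h import *
print(workorder.close_job())"
```

```text
the job is handed in; nothing more can be done
None
```

The crate is home against the stop board and upright, the turn-bar is shut across its front, and the job is handed in at about 17 s; I pushed the crate with the gripper body's lower edge, about 73 mm up rather than below 45 mm, because the tool could only point straight down.

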